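Set electrode tweezers to the marked gap and hold for the pulse

TASK

Get the electrode tweezers ready for a pulse: with the tweezers open, slide their carriage along the bench rail until the two disc electrodes at the tips stand over the short cross line of the marked plate beneath them, and leave the carriage there. Then squeeze the tweezers with the gripper until the discs stand over the two long lines of that same plate, so that the gap between the discs equals the spacing of those lines, and hold that gap steady: the program finishes while still holding the squeeze. Never let the discs touch each other, and leave the bottle, the beaker and the tube rack where they are.

Things in the scene. Friction and masses are not known exactly. Their poses are not given: they have to be found in the camera images.
- bench_rail: Aluminium dovetail rail screwed to the bench: 400 mm long, 60 mm wide, 20 mm high. Origin: underside, on its middle line, 190 mm from the heel end and 210 mm from the stage end. x runs level along the rail from the tweezers' heel towards their tips and the stage, y across it, z up. Fixed.
- carriage (a joint): Position of the tweezers' carriage along the rail, in m: 0 at the heel end, growing along the rail's +x towards the stage, up to 0.150. About 4 N of sliding friction: it stays where it is left. The carriage is a dark 50 x 56 mm saddle (top 40 mm above the bench) with a 14 mm post that carries the clamp head.
- clamp_head (a point): Centre of the aluminium clamp head on the carriage's post: a block 36 mm long along the rail, 26 mm wide across it, 30 mm high, centre 100 mm above the bench. Take the carriage here: pinch the block across its width from above. The tweezers' heel sticks out behind it, their arms in front.
- tweezer_l (a joint): Squeeze of the left arm (rail's +y side), rad: 0 open at rest, growing as it is pressed inwards, 0.1585 at most. Each arm is a steel strip, 100 mm above the bench, on an upright pivot 20 mm ahead of the clamp head's centre and 4 mm to its side of the rail's middle line, splayed outwards 0.135 rad at rest, with its own spring of 4 N m/rad (3 to 6 N at the grip for the gaps wanted).
- tweezer_r (a joint): The same for the right arm (the -y side of the rail).
- rib_l (a point): Outermost point of the proud middle rib of the left arm's black ribbed grip, where a finger presses: 88 mm along the arm from its pivot, 100 mm above the bench; the rib is upright, half-round, 16 mm high. Width over both ribs: 44 mm open, 31.2 mm at a disc gap of 22 mm, 22.8 mm at a gap of 10 mm (1 mm of finger closing closes the gap by 1.43 mm).
- rib_r (a point): The same on the right arm.
- disc_l (a point): Centre of the inner face of the left disc electrode: upright steel disc, 10 mm across, 2 mm thick, on the cranked tip 126 mm along the arm from its pivot, 70 mm above the bench. The gap is the distance disc_l to disc_r: 40 mm open. Along the rail the discs stand 145 mm (squeezed: 146 mm) ahead of the clamp head's centre and 38 mm ahead of the ribs.
- disc_r (a point): The same on the right disc.
- stage: Specimen stage clamped somewhere along the rail: a black table 86 mm along the rail, 122 mm across it, top 58 mm above the bench, with two nests for marked plates. Origin: rail's middle line at bench height, straight below the centre (cross line) of the working nest, over which the tweezers pass; axes as the rail's. The parking nest lies 57.5 mm to its -y side. Fixed.
- plate_narrow: White plate 75 x 50 x 4 mm with two long dark lines along the rail, 10 mm apart (5 mm either side of its middle), and a short cross line at mid-length, from each long line out to 22 mm from the middle. Origin: centre of its underside, 58 mm above the bench; x along the long lines. It lies in the working or the parking nest: the plate in the working nest tells the gap to set. Fixed.
- plate_wide: The same, but with its long lines 22 mm apart (11 mm either side of its middle). It lies in the nest that plate_narrow does not.
- reagent_bottle: Amber jar with an orange cap, 60 mm in diameter, 125 mm high, standing near by, to be left alone. Origin: centre of its underside.
- beaker: Glass beaker, 76 mm in diameter, 95 mm high, to be left alone. Origin: centre of its underside.
- tube_rack: Blue rack of capped tubes, 70 x 150 mm, 80 mm high over the caps, to be left alone. Origin: centre of its underside.

How it is judged:
By the outcome, as a careful person would: the job done as asked, in the order asked, and still so for the second after the job is handed in, while the arm keeps its last pose, push and grip.
It also fails if it takes over 48 s, if anything falls off the work surface, if the arm or the gripper's body presses on something with over 40 N, if the wrist force passes 120 N, or if a joint passes its speed limit or range.

ROBOT

A 6-joint arm with a two-finger parallel gripper is mounted at the origin on the work surface. World frame = base frame: x ahead of the robot, y to its left, z up, the work surface at z = 0. Lengths are in m, angles in rad, forces in N, time in s.
With the tool pointing down it reaches from about 0.35 to 0.975 m from the base axis. Payload 4.9 kg.
Tool frame: the origin (TCP) lies at the very end of the fingers, on their centre line; the grasp point (between the pads) lies 19 mm behind it; z points along the fingers, y is the line along which they close (so a half turn about z gives the same grasp; the last joint's range is limited). The gripper opens to 85 mm and grips with 20 to 120 N. Pads are 22 mm wide; open, the fingers measure 114 mm over their backs; the gripper's body (76 mm by 85 mm) begins 54 mm behind the grasp point. The pads swing forward as they close: fully open they stand 13 mm farther back than shut.
Start: joints at [-1.373, 0.053, 1.613, -0, 1.476, -0.119], TCP at [0.195, -0.594, 0.201] pointing down, gripper open.
Joint ranges: [-3.01, 3.01], [-1.01, 2.22], [0.06, 2.58], [-1.02, 4.17], [0.09, 2.62], [-3.14, 3.14]. Speed limits (rad/s): [2.57, 2.57, 3.14, 3.14, 3.14, 3.14].

INTERFACE

Orientations are given as a unit quaternion [w, x, y, z].
In Python, from plant import * gives the robot as it stands.
- The arm moves only by the tool jog_arm, never from a script. Its argument "moves" is a list that holds one entry, the list of rows, each a list of 7 numbers: the finger opening in cm, from 0 to 8.54, then the shift along the tool's x, y, z in cm, then the turn, a rotation vector about the tool's x, y, z in rad. A call has 1 to 20 rows; each row shifts and turns the commanded pose from where the row before left it, along the tool's axes as they then stand; what a row does not reach is not made up. A row lasts 1/12 s, in which the tool goes at most 41.7 mm and 7.16 degrees, less where a joint would pass 70% of its speed; a pose out of reach is approached as far as the arm can. A call is refused whole if a number of a shift passes 4.17 or a number of a turn 0.125, either way. A call with a gripper value outside its range is refused whole. The fingers move at their own pace and stop on an object; the grip force is fixed at half the most. Time passes only in rows, so rows that do not move let the fingers close. It gives the time, the measured TCP pose, the force, the opening and the grip force at its end, in the units of the state.
- state(): the state, without advancing time (a new reading comes with each control period).
- grab_frame(name): name is "side" or "top"; returns a dict with "color" (420x560x3 uint8, blue, green, red), "depth" (420x560 float32, m along the optical axis (not along the pixel's ray), 0 where there is no reading), "fx", "fy", "cx", "cy" (pixels), "R" (3x3) and "t" (3): a world point X has camera coordinates R X + t. Camera axes: x right, y down, z forward; pixel columns grow to the right and rows downward; lengths in m; the calibration is good to about 2 mm. A picture is of the moment at which its call begins.
- job_done(): hands the job in; it is judged then, once.
Trained networks look in a picture, given as the dict that the camera call returned (one of the last four; its "shot" number tells which), for a name from the list of things; names that differ only in an ending like _2 or _b are one class to them, and where a whole thing is asked for, a point or a joint stands for the part that bears it (a point fixed in the world has none). Each returns a list of dicts, best first, with "p" (0 to 1); they miss things now and then, are a little off and sometimes report something else, mostly with a low value. They report only what shows in the picture. A call takes as long as a camera call.
- recognise(name, picture): "rect" ([centre column, centre row, width, height] in pixels, round what is visible of it).
- regions_of(name, picture): "pixels" (420x560 bool, what is visible of it) and "rect" ([centre column, centre row, width, height] in pixels, round what is visible of it).
The state is a dict: "time": time; "joint_pos": joint angles; "joint_vel": joint speeds; "joint_efforts": joint torques, N m; "tool_pos": TCP position; "tool_rot": TCP orientation; "contact_force": force on the tool from outside, world axes, zero at the start; "ft_torque": the same for the moment, N m; "gripper_width": opening from 0.0 (shut) to 1.0 (fully open); "grasp_force": force on a finger pad.
Only numpy, scipy, OpenCV 4.12 (cv2) and the standard library are available. Lean on these libraries where they do the work, as an engineer would, in place of code of your own. Each camera call takes 0.05 s, during which the arm holds its last target. There are 200 camera calls.

## Working session

There is one attempt and no reset: what is moved stays moved. The work goes in short steps, Python scripts to look and compute and a tool call to move; the robot and the scene stay as the last step left them, time stands still between calls to the robot, and variables do not carry over. Pictures are saved under pics/ and viewed, at most 10 in all, crops included, and the job is handed in when it is done.

Besides the shell and the picture viewer there is one more tool, called by a JSON object that holds its "fn" and its "kwargs". jog_arm: Moves the arm, as the interface text tells. Its arguments: {"type":"object","properties":{"moves":{"type":"array"}},"required":["moves"]}

```bash
mkdir -p pics
cat > h.py <<'E'
from plant import *
import numpy as np, cv2
def world(f,u,v,z=None):
    """pixel->world by depth, or by plane height z"""
    r=np.array([(u-f['cx'])/f['fx'],(v-f['cy'])/f['fy'],1.0])
    R=np.array(f['R']);t=np.array(f['t']);c=-R.T@t;d=R.T@r
    if z is None: return c+d*f['depth'][int(round(v)),int(round(u))]
    return c+d*(z-c[2])/d[2]
E
python3 - <<'E'
from h import *
s=state();print(s)
for n in('top','side'):
    f=grab_frame(n);cv2.imwrite(f'pics/{n}0.png',f['color'])
    R=np.array(f['R']);print(n,'cam',-R.T@np.array(f['t']),R[2],f['fx'])
    for k in('bench_rail','clamp_head','tweezer_l','tweezer_r','rib_l','rib_r','disc_l','disc_r','stage','plate_narrow','plate_wide','reagent_bottle','beaker','tube_rack'):
        for r in recognise(k,f)[:2]:
            print(k,round(r['p'],2),np.round(r['rect'],1),np.round(world(f,*r['rect'][:2]),3))
E
```

```text
{'time': 0.0, 'joint_pos': array([-1.37299614e+00,  5.33697561e-02,  1.61430619e+00,  2.69996742e-05,
        1.47602287e+00, -1.18991089e-01]), 'joint_vel': array([-4.33637620e-05,  3.25365836e-04,  8.90920745e-05,  6.43350756e-04,
        4.29951249e-04, -2.91388001e-04]), 'joint_efforts': array([ 1.00858142e-03, -3.93676937e+01, -3.70179069e+01,  2.69324727e-05,
        7.06518869e-03, -4.88907645e-06]), 'tool_pos': array([ 0.19457505, -0.59320664,  0.19954782]), 'tool_rot': array([-1.05279543e-03,  9.87481273e-01,  1.57732767e-01, -2.80580701e-05]), 'contact_force': array([-0.9099341 , -0.06010794, -0.63639921]), 'ft_torque': array([-0.00946314, -0.007545  ,  0.00678031]), 'grasp_force': 0.0, 'gripper_width': 0.9992054902183833}
top cam [ 0.46182535 -0.01900738  1.17254016] [ 0.06092151 -0.00954058 -0.99809696] 478.952049874183
bench_rail 0.86 [287.  179.8 155.7  97. ] [ 0.592 -0.044  0.017]
clamp_head 0.75 [319.4 196.7  82.5  58.3] [ 0.544 -0.116  0.095]
tweezer_l 0.6 [307.8 193.3  50.1  13.8] [ 0.552 -0.089  0.095]
tweezer_r 0.6 [307.8 193.3  50.1  13.8] [ 0.552 -0.089  0.095]

[... 1465 characters left out ...]
  0.002]
disc_l 0.57 [269.1 183.4  14.5  -0.9] [ 0.591 -0.08   0.105]
disc_r 0.64 [277.  194.2  32.2  20.3] [ 0.631 -0.197  0.002]
disc_r 0.57 [269.1 183.4  14.5  -0.9] [ 0.591 -0.08   0.105]
stage 0.68 [237.8 213.9  39.7  27.7] [0.613 0.055 0.056]
plate_narrow 0.75 [232.4 199.5  26.5   5.8] [0.669 0.005 0.064]
plate_narrow 0.31 [284.6 193.1  55.5  34.3] [ 0.614 -0.222 -0.   ]
plate_wide 0.59 [239.7 208.2  26.6  14.6] [0.622 0.033 0.062]
reagent_bottle 0.64 [358.9 175.9  23.2  39.3] [ 0.394 -0.345  0.076]
reagent_bottle 0.17 [274.1 190.1  37.9  18.1] [ 0.56  -0.06   0.099]
beaker 0.65 [282.9 167.8  19.3  27.8] [ 0.668 -0.299  0.055]
tube_rack 0.6 [266.8 327.3  66.5  73.6] [0.313 0.369 0.057]
```

View pics/top0.png

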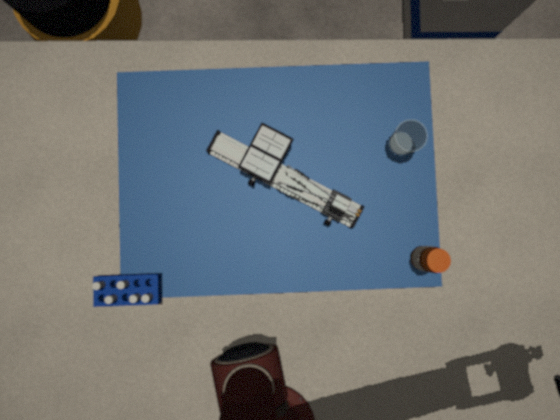

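View pics/side0.png

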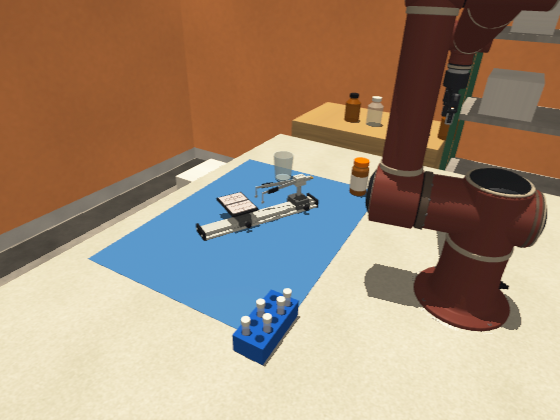

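Run:
```python
from h import *
f=grab_frame('top')
c=f['color'][115:235,200:375];cv2.imwrite('pics/crop0.png',cv2.resize(c,None,fx=4.5,fy=4.5,interpolation=cv2.INTER_CUBIC))
# point cloud
v,u=np.mgrid[100:250,180:390]
R=np.array(f['R']);t=np.array(f['t']);d=f['depth'][100:250,180:390]
P=np.stack([(u-f['cx'])/f['fx']*d,(v-f['cy'])/f['fy']*d,d],-1).reshape(-1,3)
P=(P-t)@R; P=P[d.reshape(-1)>0]; np.save('P.npy',P)
for lo,hi in((.012,.028),(.03,.05),(.054,.068),(.085,.125)):
    m=(P[:,2]>lo)&(P[:,2]<hi);Q=P[m][:,:2].astype(np.float32)
    print(lo,hi,m.sum(),'medz',np.median(P[m][:,2]),cv2.minAreaRect(Q),Q.mean(0))
```

```text
0.012 0.028 1774 medz 0.02043754239131504 ((0.5916941165924072, -0.06728686392307281), (0.44392144680023193, 0.2199895679950714), 86.64290618896484) [ 0.5978335  -0.02731688]
0.03 0.05 317 medz 0.03970583045176787 ((0.5872906446456909, -0.033651262521743774), (0.3953360915184021, 0.08310644328594208), 61.17098617553711) [ 0.52580994 -0.1441158 ]
0.054 0.068 1869 medz 0.06139343536671626 ((0.6510542035102844, 0.006116032600402832), (0.08598797023296356, 0.12242785841226578), 61.86104965209961) [0.6499456  0.00603447]
0.085 0.125 527 medz 0.10695477025241978 ((0.5527480244636536, -0.12016771733760834), (0.19451750814914703, 0.04541544243693352), 63.326473236083984) [ 0.54360414 -0.13225326]
```

View pics/crop0.png

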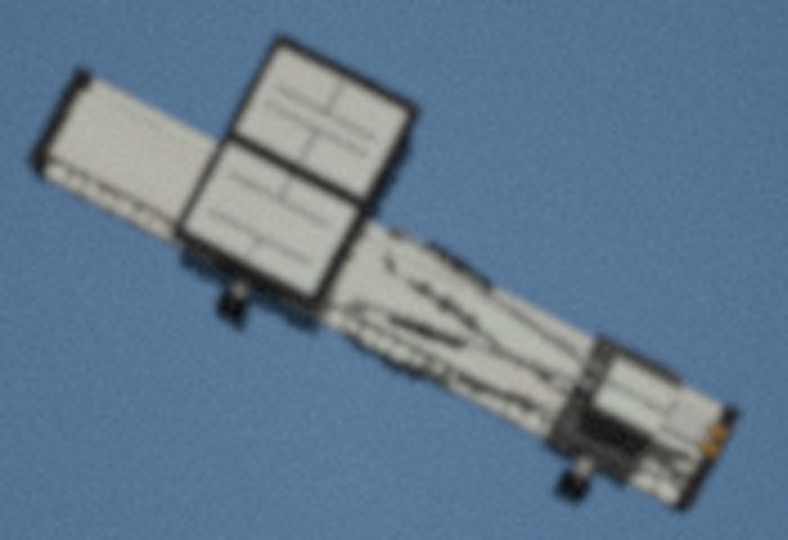

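```bash
cat >> h.py <<'E'
A=np.deg2rad(61.86)
ex=np.array([np.cos(A),np.sin(A)]);ey=np.array([-ex[1],ex[0]])
def rect_img(f,z,o,xr=(-.3,.06),yr=(-.1,.05),s=2000):
    """rectified view of plane z in rail frame about o; col=x, row=-y"""
    X=np.arange(xr[0],xr[1],1/s);Y=np.arange(yr[1],yr[0],-1/s)
    W=o+X[None,:,None]*ex+Y[:,None,None]*ey
    C=np.concatenate([W,np.full(W.shape[:2]+(1,),z)],-1)@np.array(f['R']).T+np.array(f['t'])
    return cv2.remap(f['color'],(C[...,0]/C[...,2]*f['fx']+f['cx']).astype(np.float32),(C[...,1]/C[...,2]*f['fy']+f['cy']).astype(np.float32),cv2.INTER_CUBIC)
def to_tool(dw,rot=None):
    from scipy.spatial.transform import Rotation as Ro
    q=state()['tool_rot'];return Ro.from_quat(np.roll(q,-1)).inv().apply(dw)
E
python3 - <<'E'
from h import *
P=np.load('P.npy');o=np.array([.6257,.0197])
L=np.c_[(P[:,:2]-o)@ex,(P[:,:2]-o)@ey,P[:,2]]
def rep(n,m):
    Q=L[m];print(n,len(Q),'med',np.median(Q,0).round(4),'p2',np.percentile(Q,2,0).round(4),'p98',np.percentile(Q,98,0).round(4))
rep('head top',(L[:,2]>.108)&(L[:,2]<.122)&(L[:,0]<-.1))
rep('arms',(L[:,2]>.09)&(L[:,2]<.108)&(L[:,0]>-.14))
rep('carr',(L[:,2]>.033)&(L[:,2]<.047)&(L[:,0]<-.1))
rep('rail end',(L[:,2]>.014)&(L[:,2]<.026)&(abs(L[:,1])<.032))
Q=L[(L[:,2]>.108)&(L[:,2]<.122)&(L[:,0]<-.1)];print(cv2.minAreaRect(Q[:,:2].astype(np.float32)))
Q=L[(L[:,2]>.014)&(L[:,2]<.026)&(abs(L[:,1])<.04)&(L[:,0]>.05)];print('far rail y',np.percentile(Q[:,1],[2,50,98]),Q[:,0].max())
f=grab_frame('top')
a=rect_img(f,.062,o);b=rect_img(f,.115,o)
cv2.imwrite('pics/rect0.png',np.vstack([a[:290],b[:290]]))
E
```

```text
head top 220 med [-0.2051  0.0009  0.1147] p2 [-0.2344 -0.0129  0.1083] p98 [-0.1074  0.0145  0.1194]
arms 147 med [-0.1001 -0.0102  0.1048] p2 [-0.1386 -0.0211  0.0951] p98 [-0.0619  0.0219  0.1077]
carr 275 med [-0.2014  0.0136  0.0401] p2 [-0.2299 -0.027   0.035 ] p98 [-0.1821  0.0283  0.0447]
rail end 1594 med [-0.0729  0.0011  0.0203] p2 [-0.2607 -0.02    0.0157] p98 [0.1283 0.0254 0.0255]
((-0.17152301967144012, 0.0033723022788763046), (0.03834597021341324, 0.1451151967048645), 86.47016906738281)
far rail y [-0.01936529  0.00077611  0.02127153] 0.13391139199192698
```

View pics/rect0.png

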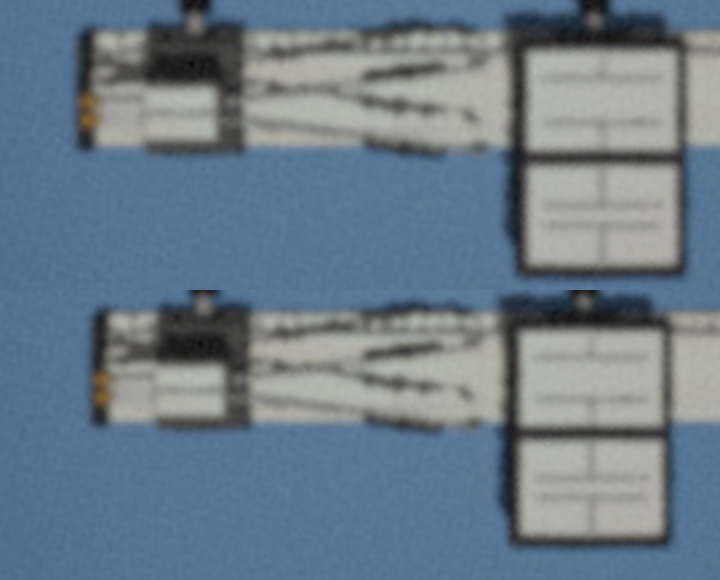

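{"fn": "jog_arm", "kwargs": {"moves": [[[8.5,2.83,-1.92,0,0,0,0],[8.5,2.83,-1.92,0,0,0,0],[8.5,2.83,-1.92,0,0,0,0],[8.5,2.83,-1.92,0,0,0,0],[8.5,2.83,-1.92,0,0,0,0],[8.5,2.83,-1.92,0,0,0,0],[8.5,2.83,-1.92,0,0,0,0],[8.5,2.83,-1.92,0,0,0,0],[8.5,2.83,-1.92,0,0,0,0],[8.5,2.83,-1.92,0,0,0,0],[8.5,2.83,-1.92,0,0,0,0],[8.5,2.83,-1.92,0,0,0,0],[8.5,2.83,-1.92,0,0,0,0],[8.5,2.83,-1.92,0,0,0,0],[8.5,2.83,-1.92,0,0,0,0],[8.5,2.83,-1.92,0,0,0,0],[8.5,0,0,0,0,0,-0.109],[8.5,0,0,0,0,0,-0.109],[8.5,0,0,0,0,0,-0.109],[8.5,0,0,0,0,0,-0.109]]]}}

```text
time: 3.27
tool_pos: [0.5295, -0.1605, 0.2008]
tool_rot: [0.0, 0.929, 0.37, -0.0]
contact_force: [0.1, -0.6, 0.5]
gripper_width: 0.998
grasp_force: 0.0
```

{"fn": "jog_arm", "kwargs": {"moves": [[[8.5,0,0,0,0,0,-0.109],[8.5,0,0,0,0,0,-0.109],[8.5,0,0,0,0,0,-0.109],[8.5,0,0,0,0,0,0],[8.5,0,0,0,0,0,0]]]}}

```text
time: 3.68
tool_pos: [0.5293, -0.1609, 0.2009]
tool_rot: [0.0, 0.858, 0.513, 0.0]
contact_force: [0.1, 0.6, 0.4]
gripper_width: 0.996
grasp_force: 0.0
```

```bash
cat >> h.py <<'E'
def where(o=np.array([.6257,.0197])):
    """TCP in rail frame, tilt/yaw errors"""
    from scipy.spatial.transform import Rotation as Ro
    s=state();p=s['tool_pos'];M=Ro.from_quat(np.roll(s['tool_rot'],-1)).as_matrix()
    F=s['contact_force']
    print('t',round(s['time'],2),'rail x,y,z mm',np.round([1e3*(p[:2]-o)@ex,1e3*(p[:2]-o)@ey,1e3*p[2]],2),
      'yaw-A deg',round(np.degrees(np.arctan2(M[1,0],M[0,0])-A),2),'zaxis',M[:,2].round(4),
      'F rail',np.round([F[:2]@ex,F[:2]@ey,F[2]],2),'T',np.round(s['ft_torque'],3),'open cm',round(s['gripper_width']*8.54,3),'g',s['grasp_force'])
E
python3 -c "
from h import *
where()"
```

```text
t 3.68 rail x,y,z mm [-2.0474e+02 -1.5000e-01  2.0087e+02] yaw-A deg -0.15 zaxis [ 1.e-04 -0.e+00 -1.e+00] F rail [0.54 0.2  0.43] T [ 0.015 -0.009  0.026] open cm 8.502 g 0.0
```

{"fn": "jog_arm", "kwargs": {"moves": [[[8.5,0,0,3,0,0,0],[8.5,0,0,3,0,0,0],[7,0,0,2.5,0,0,0],[6,0,0,2,0,0,0],[5,0,0,1,0,0,0],[4,0,0,0.6,0,0,0],[3.2,0,0,0,0,0,0],[3.0,0,0,0,0,0,0],[3.0,0,0,0,0,0,0],[2.8,0,0,0,0,0,0],[2.7,0,0,0,0,0,0],[2.6,0,0,0,0,0,0],[2.4,0,0,0,0,0,0],[2.4,0,0,0,0,0,0]]]}}

```text
time: 4.85
tool_pos: [0.53, -0.1612, 0.081]
tool_rot: [0.001, 0.858, 0.514, 0.0]
contact_force: [-0.7, 0.6, 4.4]
gripper_width: 0.288
grasp_force: 29.0
```

```bash
python3 -c "
from h import *
where()
for n in('top','side'):
    f=grab_frame(n); c=f['color'][120:240,220:395]
    cv2.imwrite('pics/g_%s.png'%n,cv2.resize(c,None,fx=4,fy=4,interpolation=cv2.INTER_CUBIC))
"
```

```text
t 4.85 rail x,y,z mm [-204.7    -0.91   80.95] yaw-A deg 0.0 zaxis [ 1.6e-03 -8.0e-04 -1.0e+00] F rail [0.21 0.9  4.44] T [ 0.03   0.082 -0.023] open cm 2.458 g 29.03656393289566
```

View pics/g_side.png

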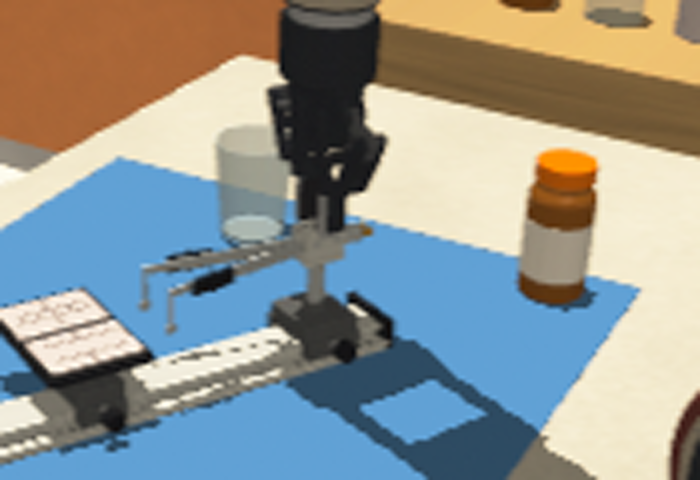

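{"fn": "jog_arm", "kwargs": {"moves": [[[2.2,0,0,0,0,0,0],[2.2,0.2,0,0,0,0,0],[2.2,0.5,0,0,0,0,0],[2.2,0.7,0,0,0,0,0],[2.2,0.7,0,0,0,0,0],[2.2,0.7,0,0,0,0,0],[2.2,0.7,0,0,0,0,0],[2.2,0.7,0,0,0,0,0],[2.2,0.6,0,0,0,0,0],[2.2,0.5,0,0,0,0,0],[2.2,0.4,0,0,0,0,0],[2.2,0.2,0,0,0,0,0],[2.2,0.1,0,0,0,0,0],[2.2,0,0,0,0,0,0],[2.2,0,0,0,0,0,0]]]}}

```text
time: 6.2
tool_pos: [0.558, -0.109, 0.0811]
tool_rot: [0.001, 0.858, 0.514, -0.0]
contact_force: [-1.7, -2.2, 6.9]
gripper_width: 0.273
grasp_force: 57.6
```

```bash
python3 -c "
from h import *
where()
o=np.array([.6257,.0197])
f=grab_frame('side');g=grab_frame('top')
a=rect_img(f,.062,o,(-.08,.06),(-.04,.04),5000);b=rect_img(g,.070,o,(-.08,.06),(-.04,.04),5000)
cv2.imwrite('pics/r1.png',cv2.resize(np.vstack([a,b]),(500,572)))
"
```

```text
t 6.2 rail x,y,z mm [-145.41   -0.96   81.12] yaw-A deg 0.01 zaxis [ 7.0e-04 -2.1e-03 -1.0e+00] F rail [-2.75  0.5   6.93] T [-0.371  0.387  0.013] open cm 2.328 g 57.61695206165314
```

View pics/r1.png

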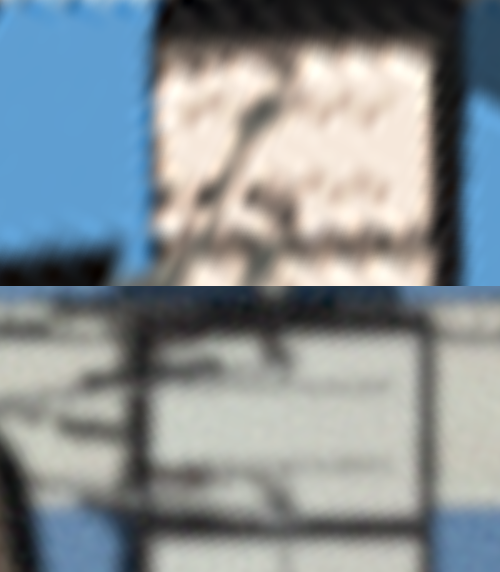

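```bash
python3 -c "
from h import *
from scipy.ndimage import gaussian_filter1d as gf
o=np.array([.6257,.0197])
g=grab_frame('top')
S=5000
a=rect_img(g,.062,o,(-.06,.06),(-.09,.04),S).astype(float).mean(2)
X=lambda c:(-.06+c/S)*1e3
row=lambda y:int((.04-y)*S)
for n,(y0,y1) in dict(park_up=(-.0395,-.050),park_lo=(-.065,-.077)).items():
    p=gf(a[row(y0):row(y1)].mean(0),5);d=np.gradient(p)
    c=np.arange(len(p));l=c[(abs(X(c)+38)<8)];r=c[abs(X(c)-38)<8];m=c[abs(X(c))<8]
    le=l[np.argmax(d[l])];re=r[np.argmin(d[r])];cl=m[np.argmin(p[m])]
    print(n,'edges',X(le),X(re),'mid',X((le+re)/2),'cross',X(cl))
# working plate edges
p=gf(a[row(.004):row(-.004)].mean(0),5);d=np.gradient(p);c=np.arange(len(p))
l=c[(abs(X(c)+38)<8)];r=c[abs(X(c)-38)<8];le=l[np.argmax(d[l])];re=r[np.argmin(d[r])];print('work mid',X(le),X(re),X((le+re)/2))
b=rect_img(g,.075,o,(-.03,.02),(-.035,.035),10000)
cv2.imwrite('pics/r2.png',b)
np.save('g1.npy',g['color'])
"
```

```text
park_up edges -37.599999999999994 38.400000000000006 mid 0.4000000000000045 cross 0.800000000000002
park_lo edges -37.400000000000006 38.400000000000006 mid 0.5000000000000004 cross 1.0000000000000009
work mid -37.599999999999994 38.00000000000001 0.1999999999999988
```

View pics/r2.png

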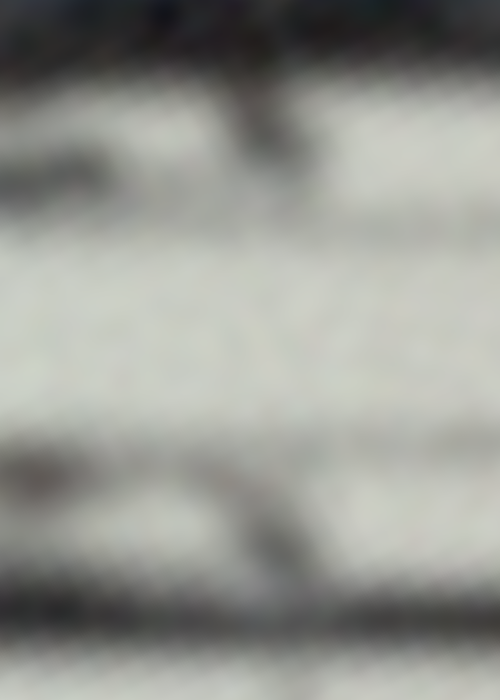

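```bash
python3 -c "
from h import *
from scipy.ndimage import gaussian_filter1d as gf
o=np.array([.6257,.0197])
g=grab_frame('top');h=dict(g);h['color']=cv2.imread('pics/top0.png')
S=5000
a=rect_img(h,.115,o,(-.26,-.16),(-.03,.03),S).astype(float).mean(2)
p=gf(a[100:200].mean(0),4);d=np.gradient(p)
for i in range(2,len(d)-2):
    if abs(d[i])==max(abs(d[i-2:i+3])) and abs(d[i])>1: print('edge x',-260+i/5,round(d[i],2))
p=gf(a[:,250:310].mean(1),4);d=np.gradient(p)
for i in range(2,len(d)-2):
    if abs(d[i])==max(abs(d[i-2:i+3])) and abs(d[i])>1: print('edge y',30-i/5,round(d[i],2))
# working cross, first frame
a=rect_img(h,.062,o,(-.02,.02),(-.03,.03),S).astype(float).mean(2)
for y0,y1 in((.020,.0125),(-.0125,-.020)):
    p=gf(a[int((.03-y0)*S):int((.03-y1)*S)].mean(0),5);m=slice(60,140);print('cross',-20+(60+np.argmin(p[m]))/5)
p=gf(np.c_[a[:,10:85],a[:,120:190]].mean(1),4)
for i in range(20,len(p)-20):
    if p[i]==min(p[i-15:i+16]): print('long line y',30-i/5)
"
```

```text
edge x -255.6 -1.71
edge x -244.8 2.15
edge x -188.2 -3.4
edge x -175.6 2.49
edge y 28.0 -1.37
edge y 13.399999999999999 4.52
edge y 2.1999999999999993 -1.07
edge y -2.6000000000000014 1.11
edge y -13.200000000000003 -3.85
edge y -20.200000000000003 1.84
cross 0.8000000000000007
cross 1.0
long line y 11.0
long line y 0.3999999999999986
long line y -11.200000000000003
```

```bash
cat >> h.py <<'E'
def model(hx,hy=0,q=0.0):
    """tweezer tip points in rail frame (mm): posts and discs"""
    a=.135-q;pts=[]
    for s in(1,-1):
        px,py=hx+20,hy+s*4
        tx,ty=px+126*np.cos(a),py+s*126*np.sin(a)
        pts+=[(tx,ty+s*1,z) for z in np.arange(72,101,2)]
        pts+=[(tx+r*np.cos(k),ty,70+r*np.sin(k)) for r in(2,4) for k in np.arange(0,6.28,.6)]
        pts+=[(px+l*np.cos(a),py+s*l*np.sin(a),100) for l in range(104,126,3)]
    return np.array(pts)
def proj(f,L,o=np.array([.6257,.0197])):
    W=np.c_[o+L[:,:1]/1e3*ex+L[:,1:2]/1e3*ey,L[:,2]/1e3]
    C=W@np.array(f['R']).T+np.array(f['t'])
    return C[:,:1]/C[:,2:]*[f['fx'],0]+C[:,1:2]/C[:,2:]*[0,f['fy']]+[f['cx'],f['cy']]
E
python3 - <<'E'
from h import *
for n in('top','side'):
    g=grab_frame(n);d=np.abs(g['color'].astype(float)-cv2.imread(f'pics/{n}0.png')).sum(2).astype(np.float32)
    best=[]
    for hx in np.arange(-152,-138,.5):
        for hy in np.arange(-3,3.1,1):
            uv=proj(g,model(hx,hy)).astype(np.float32)
            best.append((cv2.remap(d,uv[:,0],uv[:,1],cv2.INTER_LINEAR).mean(),hx,hy))
    print(n,[tuple(np.round(b,1)) for b in sorted(best)[::-1][:8]])
    if n=='side':
        u0,v0,k=205,170,9;c=cv2.resize(g['color'][v0:v0+55,u0:u0+75],None,fx=k,fy=k,interpolation=cv2.INTER_CUBIC)
        e=c.copy()
        for hx,col in((-145.4,(0,0,255)),(-149,(255,0,0))):
            for u,v in proj(g,model(hx)): cv2.circle(e,(int((u-u0+.5)*k),int((v-v0+.5)*k)),1,col,-1)
        cross=np.array([(.8,y,62) for y in np.r_[np.arange(11,22.1,1),np.arange(-22,-10.9,1)]])
        for u,v in proj(g,cross): cv2.circle(e,(int((u-u0+.5)*k),int((v-v0+.5)*k)),1,(0,160,0),-1)
        cv2.imwrite('pics/ov.png',e)
E
```

```text
top [(np.float64(134.0), np.float64(-149.0), np.float64(2.0)), (np.float64(133.2), np.float64(-149.5), np.float64(3.0)), (np.float64(133.0), np.float64(-149.5), np.float64(2.0)), (np.float64(132.3), np.float64(-149.0), np.float64(3.0)), (np.float64(132.2), np.float64(-148.5), np.float64(2.0)), (np.float64(131.0), np.float64(-149.0), np.float64(1.0)), (np.float64(130.5), np.float64(-148.5), np.float64(1.0)), (np.float64(130.1), np.float64(-150.0), np.float64(3.0))]
side [(np.float64(202.4), np.float64(-147.0), np.float64(-2.0)), (np.float64(202.1), np.float64(-147.5), np.float64(-3.0)), (np.float64(201.4), np.float64(-146.5), np.float64(-1.0)), (np.float64(200.8), np.float64(-148.0), np.float64(-3.0)), (np.float64(200.7), np.float64(-147.5), np.float64(-2.0)), (np.float64(200.1), np.float64(-146.5), np.float64(-2.0)), (np.float64(200.1), np.float64(-147.0), np.float64(-3.0)), (np.float64(199.7), np.float64(-147.0), np.float64(-1.0))]
```

View pics/ov.png

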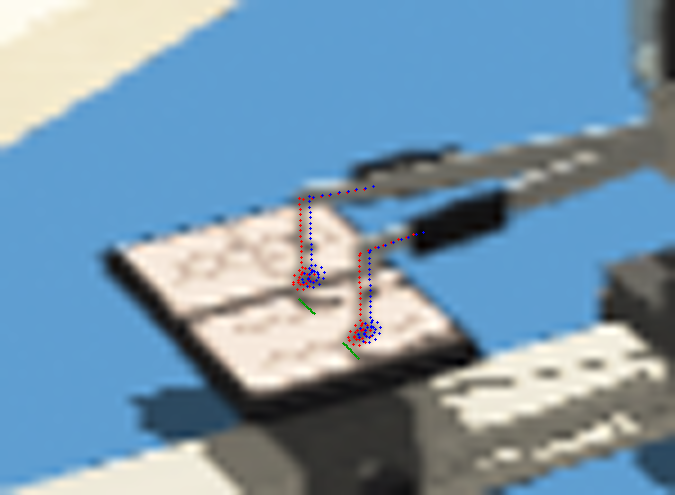

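{"fn": "jog_arm", "kwargs": {"moves": [[[2.2,0.1,0,0,0,0,0],[2.2,0.1,0,0,0,0,0],[2.2,0.06,0,0,0,0,0],[2.2,0,0,0,0,0,0],[2.2,0,0,0,0,0,0],[2.2,0,0,0,0,0,0]]]}}

```text
time: 7.0
tool_pos: [0.5591, -0.1069, 0.0811]
tool_rot: [0.001, 0.858, 0.514, -0.0]
contact_force: [-2.0, -2.3, 6.4]
gripper_width: 0.278
grasp_force: 57.6
```

Run:
```python
from h import *
where()
# posts only, subpixel: signed darkening wrt first frame, hy=0 -> best hx; plus plate reference for the side camera
for n in('top','side'):
    g=grab_frame(n);b=cv2.imread(f'pics/{n}0.png').astype(np.float32)
    d=np.abs(g['color'].astype(np.float32)-b).sum(2)
    for hy in(-.5,0,.5):
        r=[];H=np.arange(-152,-136,.25)
        for hx in H:
            M=model(hx,hy);M=M[(M[:,2]>74)&(M[:,2]<98)]
            uv=proj(g,M).astype(np.float32);r.append(cv2.remap(d,uv[:,0],uv[:,1],cv2.INTER_LINEAR).mean())
        r=np.array(r);w=np.clip(r-.6*r.max(),0,None);print(n,hy,'peak',H[r.argmax()],'centroid',round((w*H).sum()/w.sum(),2))
    gray=b.mean(2);r=[];H=np.arange(-5,5.1,.25)
    best=[]
    for x in H:
        for y in np.arange(-3,3.1,.5):
            L=[(x,y+s*k,62) for s in(1,-1) for k in np.arange(12,21.6,1)]+[(x+k,y+s*11,62) for s in(1,-1) for k in np.arange(-28,28.1,2)]
            uv=proj(g,np.array(L,float)).astype(np.float32);best.append((cv2.remap(gray,uv[:,0],uv[:,1],cv2.INTER_LINEAR).mean(),x,y))
    print(n,'plate',np.round(sorted(best)[:4],2).tolist())
```

```text
t 7.0 rail x,y,z mm [-143.08   -0.95   81.14] yaw-A deg 0.01 zaxis [ 4.0e-04 -2.5e-03 -1.0e+00] F rail [-2.98  0.71  6.42] T [-0.396  0.454  0.025] open cm 2.372 g 57.63029158115387
top -0.5 peak -145.25 centroid -146.34
top 0 peak -145.5 centroid -146.3
top 0.5 peak -145.5 centroid -146.3
top plate [[155.82, 1.0, 0.0], [155.85, 0.75, 0.0], [155.85, 1.25, 0.0], [155.91, 0.5, 0.0]]
side -0.5 peak -144.0 centroid -144.24
side 0 peak -143.75 centroid -143.99
side 0.5 peak -143.5 centroid -143.75
side plate [[198.8, 1.25, -1.5], [198.83, 1.5, -1.5], [198.85, 1.5, -1.0], [198.9, 1.75, -1.5]]
```

{"fn": "jog_arm", "kwargs": {"moves": [[[2.2,0.04,0,0,0,0,0],[2.2,0.04,0,0,0,0,0],[2.2,0,0,0,0,0,0],[2.2,0,0,0,0,0,0],[2.2,0,0,0,0,0,0]]]}}

```text
time: 7.52
tool_pos: [0.5594, -0.1063, 0.0811]
tool_rot: [0.001, 0.858, 0.514, -0.001]
contact_force: [-2.3, -2.7, 7.6]
gripper_width: 0.274
grasp_force: 57.6
```

```bash
python3 -c "
from h import *
where()"
```

```text
t 7.52 rail x,y,z mm [-142.36   -0.94   81.11] yaw-A deg 0.01 zaxis [ 3.0e-04 -2.6e-03 -1.0e+00] F rail [-3.48  0.77  7.64] T [-0.481  0.473  0.009] open cm 2.344 g 57.639296650886536
```

{"fn": "jog_arm", "kwargs": {"moves": [[[2.5,0,0,0,0,0,0],[2.7,0,0,0,0,0,0],[3.2,0,0,0,0,0,0],[5,0,0.08,0,0,0,0],[7,0,0,0,0,0,0],[8.5,0,0,0,0,0,0],[8.5,0,0,0,0,0,0],[8.5,0,0,-1,0,0,0],[8.5,0,0,-2,0,0,0],[8.5,0,0,-2,0,0,0],[8.5,0,0,-2,0,0,0],[8.5,0,0,-1,0,0,0],[8.5,0,0,0,0,0,0],[8.5,0,0,0,0,0,0]]]}}

```text
time: 8.68
tool_pos: [0.5602, -0.1054, 0.1604]
tool_rot: [0.0, 0.858, 0.514, 0.0]
contact_force: [-0.1, 0.5, 0.1]
gripper_width: 0.995
grasp_force: 0.0
```

```bash
python3 -c "
from h import *
where()
g=grab_frame('top');u0,v0,k=225,135,6
c=cv2.resize(g['color'][v0:v0+95,u0:u0+130],None,fx=k,fy=k,interpolation=cv2.INTER_CUBIC)
for u,v in proj(g,model(-144.5)): cv2.circle(c,(int((u-u0+.5)*k),int((v-v0+.5)*k)),1,(0,0,255),-1)
cv2.imwrite('pics/ov2.png',c)"
```

```text
t 8.68 rail x,y,z mm [-141.26   -1.24  160.36] yaw-A deg 0.01 zaxis [ 1.2e-03 -4.0e-04 -1.0e+00] F rail [0.37 0.35 0.08] T [-0.036  0.02  -0.021] open cm 8.499 g 0.0
```

View pics/ov2.png

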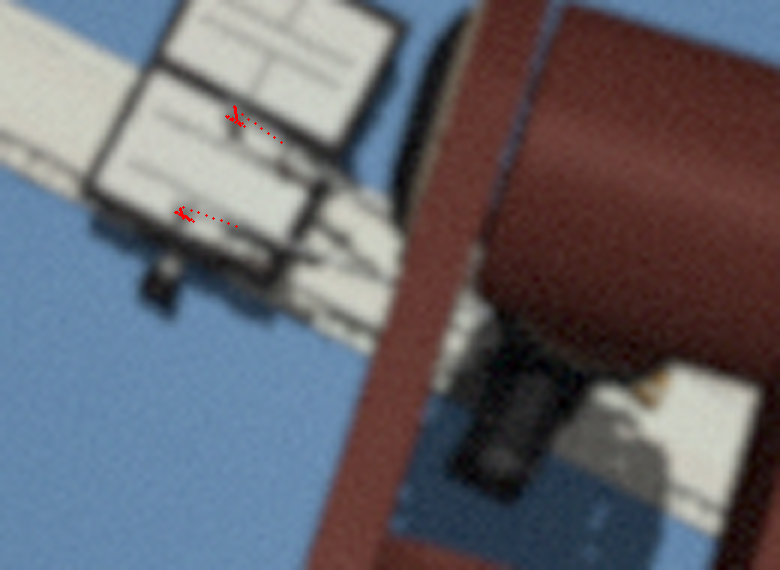

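Run:
```python
from h import *
g=grab_frame('side');b=cv2.imread('pics/side0.png').astype(np.float32)
d=np.abs(g['color'].astype(np.float32)-b).sum(2)
for off in(-1,0,1):
  for hy in(-1.9,-1.4,-.9):
    H=np.arange(-152,-136,.25);out=[]
    for s in(1,-1,0):
        r=[]
        for hx in H:
            M=model(hx,hy);M=M[(M[:,2]>74)&(M[:,2]<98)]
            if s: M=M[np.sign(M[:,1]-hy)==s]
            M[:,1]+=off*np.sign(M[:,1]-hy)
            uv=proj(g,M).astype(np.float32);r.append(cv2.remap(d,uv[:,0],uv[:,1],cv2.INTER_LINEAR).mean())
        r=np.array(r);w=np.clip(r-.6*r.max(),0,None);out.append((H[r.argmax()],round((w*H).sum()/w.sum()-1.35,2)))
    print(off,hy,out)
```

```text
-1 -1.9 [(np.float64(-145.0), np.float64(-145.3)), (np.float64(-142.75), np.float64(-144.37)), (np.float64(-142.75), np.float64(-144.83))]
-1 -1.4 [(np.float64(-144.75), np.float64(-145.0)), (np.float64(-142.5), np.float64(-144.11)), (np.float64(-142.5), np.float64(-144.55))]
-1 -0.9 [(np.float64(-144.25), np.float64(-144.72)), (np.float64(-142.25), np.float64(-143.87)), (np.float64(-142.25), np.float64(-144.29))]
0 -1.9 [(np.float64(-144.25), np.float64(-144.72)), (np.float64(-143.25), np.float64(-144.85)), (np.float64(-143.25), np.float64(-144.84))]
0 -1.4 [(np.float64(-144.0), np.float64(-144.48)), (np.float64(-143.0), np.float64(-144.61)), (np.float64(-143.0), np.float64(-144.6))]
0 -0.9 [(np.float64(-144.0), np.float64(-144.25)), (np.float64(-142.75), np.float64(-144.37)), (np.float64(-142.75), np.float64(-144.38))]
1 -1.9 [(np.float64(-144.0), np.float64(-144.25)), (np.float64(-143.75), np.float64(-145.32)), (np.float64(-143.75), np.float64(-144.91))]
1 -1.4 [(np.float64(-143.75), np.float64(-144.02)), (np.float64(-143.5), np.float64(-145.08)), (np.float64(-143.5), np.float64(-144.68))]
1 -0.9 [(np.float64(-143.5), np.float64(-143.76)), (np.float64(-143.25), np.float64(-144.85)), (np.float64(-143.25), np.float64(-144.43))]
```

{"fn": "jog_arm", "kwargs": {"moves": [[[8.5,1.5,-0.03,0,0,0,0],[8.5,2.5,0,0,0,0,0],[8.5,2.5,0,0,0,0,0],[8.5,2.5,0,0,0,0,0],[8.5,1.5,0,0,0,0,0],[8.5,0,0,0,0,0,0],[8.5,0,0,2,0,0,0],[8.5,0,0,2.5,0,0,0],[8.5,0,0,2,0,0,0],[7.5,0,0,1,0,0,0],[6.5,0,0,0.6,0,0,0],[5.5,0,0,0,0,0,0],[4.8,0,0,0,0,0,0],[4.8,0,0,0,0,0,0],[4.8,0,0,0,0,0,0]]]}}

```text
time: 10.03
tool_pos: [0.6102, -0.0129, 0.0806]
tool_rot: [0.001, 0.858, 0.514, 0.001]
contact_force: [-0.1, -0.0, -0.3]
gripper_width: 0.56
grasp_force: 0.0
```

```bash
python3 -c "
from h import *
where()"
```

```text
t 10.03 rail x,y,z mm [-36.03  -1.75  80.56] yaw-A deg 0.0 zaxis [ 2.8e-03 -4.0e-04 -1.0e+00] F rail [-0.04  0.06 -0.29] T [-0.021  0.017 -0.038] open cm 4.786 g 0.0
```

```bash
python3 -c "
from h import *
for i in range(4): where();grab_frame('top')"
```

```text
t 10.03 rail x,y,z mm [-36.03  -1.75  80.56] yaw-A deg 0.0 zaxis [ 2.8e-03 -4.0e-04 -1.0e+00] F rail [-0.04  0.06 -0.29] T [-0.021  0.017 -0.038] open cm 4.786 g 0.0
t 10.08 rail x,y,z mm [-36.03  -1.61  80.41] yaw-A deg 0.01 zaxis [ 2.6e-03 -4.0e-04 -1.0e+00] F rail [0.62 0.43 0.38] T [-0.003 -0.004 -0.051] open cm 4.787 g 0.0
t 10.13 rail x,y,z mm [-36.05  -1.4   80.14] yaw-A deg 0.01 zaxis [ 2.1e-03 -3.0e-04 -1.0e+00] F rail [-0.36  0.21  0.14] T [ 0.041  0.013 -0.033] open cm 4.792 g 0.0
t 10.18 rail x,y,z mm [-36.12  -1.22  79.87] yaw-A deg 0.01 zaxis [ 1.6e-03 -3.0e-04 -1.0e+00] F rail [-0.19 -0.67  0.97] T [-0.004  0.059 -0.002] open cm 4.794 g 0.0
```

{"fn": "jog_arm", "kwargs": {"moves": [[[4.6,0,0,0,0,0,0],[4.5,0,0,0,0,0,0],[4.5,0,0,0,0,0,0],[4.5,0,0,0,0,0,0],[4.5,0,0,0,0,0,0],[4.5,0,0,0,0,0,0],[4.5,0,0,0,0,0,0],[4.5,0,0,0,0,0,0],[4.5,0,0,0,0,0,0],[4.5,0,0,0,0,0,0]]]}}

```text
time: 11.07
tool_pos: [0.6091, -0.0126, 0.0788]
tool_rot: [-0.0, 0.858, 0.514, -0.0]
contact_force: [-0.3, -0.1, 0.4]
gripper_width: 0.525
grasp_force: 0.0
```

```bash
python3 -c "
from h import *
where()"
```

```text
t 11.07 rail x,y,z mm [-36.34  -0.62  78.79] yaw-A deg 0.01 zaxis [-0.  0. -1.] F rail [-0.25  0.25  0.43] T [-0.009  0.028  0.034] open cm 4.487 g 0.0
```

{"fn": "jog_arm", "kwargs": {"moves": [[[4.4,0,0.03,0,0,0,0],[4.2,0,0,0,0,0,0],[4.0,0,0,0,0,0,0],[3.8,0,0,0,0,0,0],[3.6,0,0,0,0,0,0],[3.4,0,0,0,0,0,0],[3.3,0,0,0,0,0,0],[3.3,0,0,0,0,0,0],[3.3,0,0,0,0,0,0],[3.3,0,0,0,0,0,0],[3.3,0,0,0,0,0,0],[3.3,0,0,0,0,0,0]]]}}

```text
time: 12.07
tool_pos: [0.6094, -0.0128, 0.0788]
tool_rot: [-0.0, 0.858, 0.514, -0.0]
contact_force: [-0.7, 0.2, -0.2]
gripper_width: 0.382
grasp_force: 0.0
```

```bash
python3 -c "
from h import *
where()"
```

```text
t 12.07 rail x,y,z mm [-36.36  -0.91  78.78] yaw-A deg 0.01 zaxis [-1.e-04  0.e+00 -1.e+00] F rail [-0.13  0.7  -0.17] T [ 0.012 -0.015 -0.006] open cm 3.265 g 0.0
```

```bash
python3 -c "
from h import *
g=grab_frame('side');t=grab_frame('top')
u0,v0,k=200,150,7
c=cv2.resize(g['color'][v0:v0+75,u0:u0+100],None,fx=k,fy=k,interpolation=cv2.INTER_CUBIC)
cv2.imwrite('pics/sq1.png',c);cv2.imwrite('pics/sqt1.png',t['color'])"
```

```text
(no output)
```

View pics/sq1.png

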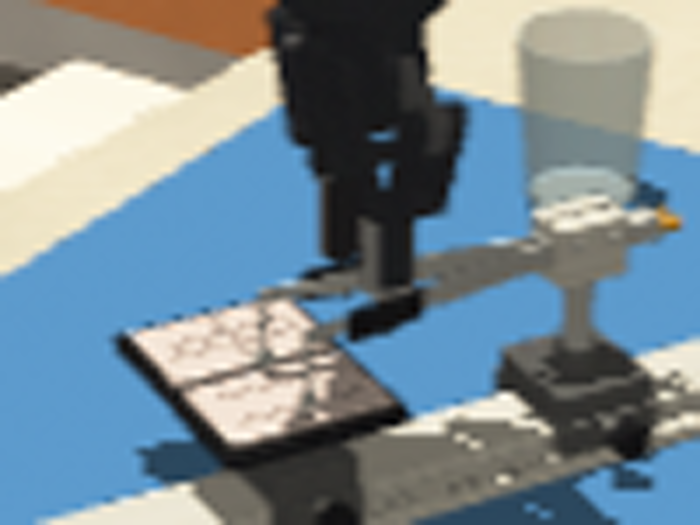

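Run:
```python
from h import *
o=np.array([.6257,.0197])
g=grab_frame('side')
k=7;u0,v0=200,150
def loc(cu,cv):
    w=world(g,cu/k+u0-.5,cv/k+v0-.5);return np.r_[(w[:2]-o)@ex,(w[:2]-o)@ey,w[2]]*1e3
for c in((385,240),(385,260),(385,275),(385,285),(385,295),(385,305),(385,315),(385,325),(365,320),(410,300),(340,240),(335,325)): print(c,loc(*c).round(1))
for z in(80,85,90): print('pred near fingertip',z,((proj(g,np.array([[-36.4,y,z] for y in(16,22.)],float))-[u0,v0]+.5)*k).round(0).tolist())
print('pred near rib open',((proj(g,np.array([[-37.,22,100],[-37,22,92],[-37,22,108],[-37,16,100]],float))-[u0,v0]+.5)*k).round(0).tolist())
```

```text
(385, 240) [-29.9  29.8 142.1]
(385, 260) [-29.6  30.  133. ]
(385, 275) [-30.7  27.9 124.8]
(385, 285) [-29.9  29.2 121. ]
(385, 295) [-32.8  23.5 112.9]
(385, 305) [-33.9  21.3 106.9]
(385, 315) [-35.6  17.9 100.1]
(385, 325) [-34.7  19.5  96.3]
(365, 320) [-24.6  21.  102. ]
(410, 300) [-47.5  18.1 104.3]
(340, 240) [-33.9 -19.5 119.1]
(335, 325) [-11.1  20.2 102.8]
pred near fingertip 80 [[385.0, 354.0], [392.0, 360.0]]
pred near fingertip 85 [[385.0, 344.0], [392.0, 350.0]]
pred near fingertip 90 [[385.0, 334.0], [391.0, 340.0]]
pred near rib open [[392.0, 318.0], [393.0, 335.0], [392.0, 302.0], [386.0, 312.0]]
```

```bash
cat > fitq.py <<'E'
from h import *
def fit(save=None):
    g=grab_frame('side');b=cv2.imread('pics/side0.png').astype(np.float32)
    d=np.abs(g['color'].astype(np.float32)-b).sum(2)
    Q=np.arange(-.02,.16,.002);hx,hy=-143.4,-1.4
    for s,n in((1,'L'),(-1,'R')):
        r=[]
        for q in Q:
            M=model(hx,hy,q);M=M[(M[:,2]>74)&(M[:,2]<98)&(np.sign(M[:,1]-hy)==s)]
            uv=proj(g,M).astype(np.float32);r.append(cv2.remap(d,uv[:,0],uv[:,1],cv2.INTER_LINEAR).mean())
        r=np.array(r);w=np.clip(r-.7*r.max(),0,None);qc=(w*Q).sum()/w.sum()
        print(n,'peak q',round(Q[r.argmax()],3),'centroid',round(qc,3),'half gap',round(20-126*(np.sin(.135)-np.sin(.135-Q[r.argmax()])),2),r[::5].round().tolist())
if __name__=='__main__': where();fit()
E
python3 fitq.py
```

```text
t 12.22 rail x,y,z mm [-36.35  -0.93  78.81] yaw-A deg 0.01 zaxis [ 0. -0. -1.] F rail [-0.06  0.02  0.47] T [ 0.028 -0.009 -0.023] open cm 3.295 g 0.0
L peak q -0.01 centroid 0.008 half gap 21.25 [159.0, 179.0, 176.0, 172.0, 170.0, 165.0, 141.0, 115.0, 86.0, 60.0, 54.0, 51.0, 47.0, 43.0, 35.0, 25.0, 17.0, 12.0]
R peak q -0.01 centroid 0.002 half gap 21.25 [172.0, 184.0, 180.0, 168.0, 156.0, 144.0, 132.0, 121.0, 113.0, 100.0, 86.0, 71.0, 53.0, 34.0, 18.0, 13.0, 11.0, 8.0]
```

Run:
```python
from h import *
o=np.array([.6257,.0197])
g=grab_frame('side');b=cv2.imread('pics/side0.png')
for u in(249,254,257):
    print('col',u)
    for v in range(178,206):
        w=world(g,u,v);l=np.r_[(w[:2]-o)@ex,(w[:2]-o)@ey,w[2]]*1e3
        print(v,l.round().astype(int).tolist(),g['color'][v,u].tolist(),end=' | ')
    print()
c=g['color'];g0=c
```

```text
col 249
178 [-37, -18, 138] [24, 24, 25] | 179 [-37, -19, 134] [25, 23, 25] | 180 [-37, -20, 131] [23, 23, 24] | 181 [-37, -19, 128] [25, 24, 25] | 182 [-36, -18, 125] [25, 24, 25] | 183 [-38, -21, 120] [25, 24, 26] | 184 [-37, -19, 118] [25, 24, 25] | 185 [-37, -19, 115] [24, 23, 24] | 186 [-36, -18, 112] [25, 24, 25] | 187 [-37, -20, 107] [50, 41, 30] | 188 [-36, -17, 106] [47, 50, 50] | 189 [-36, -17, 102] [94, 100, 102] | 190 [-36, -19, 98] [97, 104, 105] | 191 [-33, -13, 98] [79, 84, 86] | 192 [-113, -172, -1] [131, 101, 66] | 193 [-109, -165, 0] [201, 152, 91] | 194 [-17, 18, 107] [162, 124, 75] | 195 [-16, 22, 106] [107, 91, 69] | 196 [-16, 21, 101] [67, 69, 70] | 197 [-16, 20, 98] [99, 86, 66] | 198 [-15, 23, 96] [138, 104, 64] | 199 [-90, -128, -1] [172, 130, 78] | 200 [-39, -25, 60] [106, 91, 77] | 201 [-34, -15, 62] [91, 97, 107] | 202 [-30, -8, 63] [92, 99, 110] | 203 [-27, -2, 64] [99, 107, 120] | 204 [-25, 1, 62] [99, 108, 120] | 205 [-24, 4, 61] [99, 108, 120] | 
col 254
178 [-25, 37, 165] [28, 27, 26] | 179 [-23, 41, 164] [28, 26, 26] | 180 [-22, 43, 162] [28, 27, 26]
[... 1146 characters left out ...]
86 [-39, 28, 132] [28, 26, 24] | 187 [-41, 24, 126] [28, 28, 27] | 188 [-38, 29, 126] [28, 27, 26] | 189 [-39, 27, 122] [28, 27, 26] | 190 [-40, 25, 117] [28, 25, 25] | 191 [-43, 20, 111] [83, 89, 91] | 192 [-46, 14, 104] [34, 35, 36] | 193 [-43, 19, 104] [19, 18, 19] | 194 [-44, 18, 100] [19, 18, 19] | 195 [-46, 13, 93] [19, 18, 19] | 196 [-123, -132, 0] [126, 97, 60] | 197 [-119, -124, 1] [201, 152, 91] | 198 [-116, -119, 0] [204, 155, 93] | 199 [-113, -112, 0] [205, 155, 93] | 200 [-111, -109, -1] [205, 155, 93] | 201 [-106, -100, 0] [205, 155, 93] | 202 [-102, -93, 1] [205, 155, 92] | 203 [-97, -83, 4] [205, 155, 93] | 204 [-95, -79, 2] [204, 155, 93] | 205 [-91, -71, 4] [205, 155, 93] |
```

{"fn": "jog_arm", "kwargs": {"moves": [[[4,0,0,0,0,0,0],[5,0,0,0,0,0,0],[6,0,0,0,0,0,0],[6,0,0,0,0,0,0],[6,0,0,0.3,0,0,0],[6,0,0,0.3,0,0,0],[6,0,0,0.4,0,0,0],[6,0,0,0,0,0,0],[6,0,0,0,0,0,0],[6,0,0,0,0,0,0]]]}}

```text
time: 13.15
tool_pos: [0.6093, -0.0128, 0.0686]
tool_rot: [-0.0, 0.858, 0.514, -0.0]
contact_force: [0.5, 0.1, 0.6]
gripper_width: 0.701
grasp_force: 0.0
```

```bash
cat > tip.py <<'E'
from h import *
o=np.array([.6257,.0197])
where()
g=grab_frame('side')
v,u=np.mgrid[150:215,235:285];d=g['depth'][150:215,235:285]
P=np.stack([(u-g['cx'])/g['fx']*d,(v-g['cy'])/g['fy']*d,d],-1).reshape(-1,3)
P=(P-np.array(g['t']))@np.array(g['R']);L=np.c_[(P[:,:2]-o)@ex,(P[:,:2]-o)@ey,P[:,2]]*1e3
col=g['color'][150:215,235:285].reshape(-1,3).mean(1)
for s,lo,hi in(('near',26,60),('far',-60,-24)):
    m=(L[:,0]>-55)&(L[:,0]<-18)&(L[:,1]>lo)&(L[:,1]<hi)&(L[:,2]>66)&(L[:,2]<160)
    Q=L[m];i=np.argsort(Q[:,2])[:10];print(s,m.sum(),Q[i].round(0).tolist(),col[m][i].round().tolist())
E
python3 tip.py
```

```text
t 13.15 rail x,y,z mm [-36.37  -0.85  68.64] yaw-A deg 0.01 zaxis [-3.e-04  1.e-04 -1.e+00] F rail [ 0.36 -0.38  0.63] T [-0.013  0.02   0.022] open cm 5.983 g 0.0
near 121 [[-31.0, 36.0, 105.0], [-29.0, 34.0, 105.0], [-41.0, 36.0, 106.0], [-38.0, 35.0, 106.0], [-35.0, 34.0, 106.0], [-29.0, 33.0, 108.0], [-31.0, 35.0, 108.0], [-44.0, 36.0, 108.0], [-24.0, 36.0, 110.0], [-26.0, 28.0, 112.0]] [86.0, 65.0, 103.0, 88.0, 77.0, 95.0, 85.0, 61.0, 73.0, 69.0]
far 134 [[-36.0, -32.0, 105.0], [-39.0, -30.0, 106.0], [-30.0, -33.0, 107.0], [-27.0, -33.0, 107.0], [-42.0, -31.0, 108.0], [-31.0, -29.0, 108.0], [-48.0, -34.0, 108.0], [-31.0, -35.0, 109.0], [-34.0, -33.0, 109.0], [-39.0, -30.0, 109.0]] [25.0, 68.0, 25.0, 90.0, 25.0, 24.0, 46.0, 24.0, 24.0, 24.0]
```

{"fn": "jog_arm", "kwargs": {"moves": [[[6,0,0,0.3,0,0,0],[6,0,0,0.3,0,0,0],[6,0,0,0.2,0,0,0],[6,0,0,0,0,0,0],[6,0,0,0,0,0,0],[6,0,0,0,0,0,0]]]}}

```text
time: 13.7
tool_pos: [0.6094, -0.0128, 0.0608]
tool_rot: [0.0, 0.858, 0.514, -0.0]
contact_force: [-0.1, -0.1, -0.1]
gripper_width: 0.706
grasp_force: 0.0
```

```bash
python3 tip.py
```

```text
t 13.7 rail x,y,z mm [-36.34  -0.94  60.81] yaw-A deg 0.01 zaxis [-0. -0. -1.] F rail [-0.12  0.1  -0.1 ] T [0.019 0.022 0.007] open cm 6.027 g 0.0
near 140 [[-32.0, 34.0, 97.0], [-34.0, 36.0, 98.0], [-44.0, 36.0, 98.0], [-41.0, 35.0, 98.0], [-28.0, 35.0, 98.0], [-38.0, 36.0, 100.0], [-28.0, 35.0, 102.0], [-25.0, 29.0, 103.0], [-32.0, 40.0, 103.0], [-24.0, 37.0, 104.0]] [96.0, 113.0, 112.0, 83.0, 110.0, 60.0, 95.0, 31.0, 54.0, 85.0]
far 132 [[-37.0, -33.0, 101.0], [-34.0, -34.0, 102.0], [-25.0, -37.0, 102.0], [-41.0, -35.0, 103.0], [-43.0, -32.0, 104.0], [-46.0, -30.0, 104.0], [-29.0, -30.0, 105.0], [-36.0, -32.0, 105.0], [-25.0, -30.0, 105.0], [-26.0, -37.0, 106.0]] [24.0, 25.0, 129.0, 26.0, 25.0, 46.0, 26.0, 25.0, 73.0, 128.0]
```

{"fn": "jog_arm", "kwargs": {"moves": [[[6,0,0,0.3,0,0,0],[6,0,0,0.3,0,0,0],[6,0,0,0.2,0,0,0],[5.5,0,0,0,0,0,0],[4.8,0,0,0,0,0,0],[4.6,0,0,0,0,0,0],[4.6,0,0,0,0,0,0],[4.6,0,0,0,0,0,0],[4.6,0,0,0,0,0,0]]]}}

```text
time: 14.5
tool_pos: [0.6095, -0.0128, 0.0529]
tool_rot: [0.0, 0.858, 0.514, 0.0]
contact_force: [0.5, -0.3, 0.5]
gripper_width: 0.538
grasp_force: 0.0
```

```bash
python3 tip.py|head -1
```

```text
t 14.5 rail x,y,z mm [-36.29  -0.99  52.93] yaw-A deg 0.01 zaxis [ 2.e-04 -0.e+00 -1.e+00] F rail [-0.06 -0.59  0.51] T [ 0.038  0.009 -0.032] open cm 4.594 g 0.0
```

{"fn": "jog_arm", "kwargs": {"moves": [[[4.4,0,0,0,0,0,0],[4.2,0,0,0,0,0,0],[4.0,0,0,0,0,0,0],[3.8,0,0,0,0,0,0],[3.7,0,0,0,0,0,0],[3.7,0,0,0,0,0,0],[3.7,0,0,0,0,0,0],[3.7,0,0,0,0,0,0],[3.7,0,0,0,0,0,0]]]}}

```text
time: 15.3
tool_pos: [0.6097, -0.0127, 0.0531]
tool_rot: [0.0, 0.858, 0.514, 0.0]
contact_force: [1.3, 1.3, 1.7]
gripper_width: 0.436
grasp_force: 1.8
```

```bash
python3 fitq.py
python3 - <<'E'
from h import *
g=grab_frame('side')
o=np.array([.6257,.0197])
for u in(254,257):
    for v in range(184,204,2):
        w=world(g,u,v);l=np.r_[(w[:2]-o)@ex,(w[:2]-o)@ey,w[2]]*1e3
        print(v,l.round().astype(int).tolist(),int(g['color'][v,u].mean()),end=' | ')
    print()
E
```

```text
t 15.3 rail x,y,z mm [-36.1   -1.15  53.14] yaw-A deg 0.01 zaxis [ 7.e-04  2.e-04 -1.e+00] F rail [ 1.82 -0.55  1.66] T [ 0.267 -0.06   0.005] open cm 3.722 g 1.8111972324550152
L peak q 0.03 centroid 0.03 half gap 16.25 [94.0, 91.0, 112.0, 135.0, 148.0, 161.0, 148.0, 131.0, 117.0, 105.0, 82.0, 65.0, 47.0, 28.0, 11.0, 7.0, 9.0, 10.0]
R peak q 0.058 centroid 0.054 half gap 12.73 [92.0, 107.0, 120.0, 133.0, 147.0, 160.0, 170.0, 184.0, 193.0, 179.0, 158.0, 136.0, 114.0, 90.0, 68.0, 56.0, 47.0, 37.0]
184 [-155, -214, 2] 76 | 186 [-24, 39, 140] 28 | 188 [-23, 41, 135] 26 | 190 [-27, 31, 123] 54 | 192 [-28, 30, 116] 56 | 194 [-28, 30, 110] 55 | 196 [-29, 28, 102] 55 | 198 [-28, 29, 96] 55 | 200 [-32, 22, 85] 118 | 202 [-93, -96, 2] 151 | 
184 [-24, 56, 154] 27 | 186 [-25, 54, 147] 26 | 188 [-29, 47, 137] 26 | 190 [-38, 29, 120] 27 | 192 [-38, 29, 113] 26 | 194 [-37, 31, 108] 27 | 196 [-39, 27, 99] 26 | 198 [-37, 31, 94] 25 | 200 [-107, -101, 4] 144 | 202 [-102, -92, 2] 151 |
```

{"fn": "jog_arm", "kwargs": {"moves": [[[3.6,0.03,0,0,0,0,0],[3.5,0.03,0,0,0,0,0],[3.4,0,0,0,0,0,0],[3.3,0,0,0,0,0,0],[3.2,0,0,0,0,0,0],[3.12,0,0,0,0,0,0],[3.12,0,0,0,0,0,0],[3.12,0,0,0,0,0,0],[3.12,0,0,0,0,0,0],[3.12,0,0,0,0,0,0],[3.12,0,0,0,0,0,0]]]}}

```text
time: 16.32
tool_pos: [0.6099, -0.0124, 0.0531]
tool_rot: [0.0, 0.858, 0.514, 0.0]
contact_force: [-0.1, 0.5, 5.4]
gripper_width: 0.368
grasp_force: 3.1
```

```bash
cat > meas.py <<'E'
from h import *
S=[];I=[]
for i in range(16):
    s=state();p=s['tool_pos'];F=s['contact_force'];o=np.array([.6257,.0197])
    S.append([1e3*(p[:2]-o)@ex,1e3*(p[:2]-o)@ey,1e3*p[2],F[:2]@ex,F[:2]@ey,F[2],s['gripper_width']*85.4,s['grasp_force']]);g=grab_frame('side')
    I.append(g['color'].astype(np.float32))
S=np.array(S);print('x y z Fx Fy Fz open grip',S.mean(0).round(2),'sem',(S.std(0)/4).round(2),s['time'])
cur=np.mean(I,0)
# direct fit of discs/posts for each arm: free disc (y) with x tied by arm angle, local contrast (line darker than both sides)
gray=cur.mean(2)
def smp(M):
    uv=proj(g,M).astype(np.float32);return uv
for s,n in((1,'L'),(-1,'R')):
    res=[]
    for q in np.arange(0,.13,.002):
        M=model(-143.4,-1.4,q);M=M[(M[:,2]>76)&(M[:,2]<96)&(np.sign(M[:,1]+1.4)==s)]
        uv=smp(M);f=lambda dx:cv2.remap(gray,(uv[:,0]+dx).astype(np.float32),uv[:,1],cv2.INTER_LINEAR)
        res.append((((f(-2)+f(2))/2-f(0)).mean(),q))
    res=sorted(res)[::-1][:4];print(n,[(round(float(a),1),round(q,3),round(20-126*(np.sin(.135)-np.sin(.135-q)),2)) for a,q in res])
E
python3 meas.py; python3 fitq.py
```

```text
x y z Fx Fy Fz open grip [-35.8   -1.2   53.15  -0.33   0.34   5.12  31.3    3.12] sem [0.   0.   0.   0.12 0.08 0.11 0.04 0.  ] 17.0667
L [(49.3, np.float64(0.074), np.float64(10.72)), (49.3, np.float64(0.076), np.float64(10.47)), (48.6, np.float64(0.072), np.float64(10.97)), (47.3, np.float64(0.078), np.float64(10.22))]
R [(68.2, np.float64(0.06), np.float64(12.48)), (68.2, np.float64(0.062), np.float64(12.23)), (67.9, np.float64(0.064), np.float64(11.98)), (67.7, np.float64(0.058), np.float64(12.73))]
t 17.12 rail x,y,z mm [-35.8   -1.19  53.14] yaw-A deg 0.01 zaxis [ 5.e-04 -3.e-04 -1.e+00] F rail [-0.09  0.27  5.33] T [-0.04   0.107  0.031] open cm 3.095 g 3.121822737157345
L peak q 0.072 centroid 0.075 half gap 10.97 [40.0, 31.0, 47.0, 58.0, 68.0, 80.0, 95.0, 110.0, 129.0, 150.0, 143.0, 128.0, 114.0, 98.0, 82.0, 69.0, 57.0, 45.0]
R peak q 0.062 centroid 0.063 half gap 12.23 [48.0, 58.0, 75.0, 95.0, 116.0, 138.0, 160.0, 182.0, 199.0, 191.0, 171.0, 150.0, 131.0, 109.0, 89.0, 74.0, 62.0, 49.0]
```

{"fn": "jog_arm", "kwargs": {"moves": [[[3.1,0,-0.02,0,0,0,0],[3.09,0,-0.015,0,0,0,0],[3.09,0,0,0,0,0,0],[3.09,0,0,0,0,0,0],[3.09,0,0,0,0,0,0],[3.09,0,0,0,0,0,0],[3.09,0,0,0,0,0,0],[3.09,0,0,0,0,0,0]]]}}

```text
time: 17.83
tool_pos: [0.6097, -0.0123, 0.0532]
tool_rot: [0.0, 0.858, 0.514, 0.0]
contact_force: [-0.9, -0.7, 5.7]
gripper_width: 0.361
grasp_force: 3.2
```

```bash
python3 meas.py
python3 - <<'E'
from h import *
# carriage still in place? posts in side view, squeezed model q=.0718
g=grab_frame('side');gray=g['color'].astype(np.float32).mean(2);r=[]
for hx in np.arange(-148,-139,.25):
    M=model(hx,-1.4,.0718);M=M[(M[:,2]>76)&(M[:,2]<96)];uv=proj(g,M).astype(np.float32)
    f=lambda dx:cv2.remap(gray,(uv[:,0]+dx).astype(np.float32),uv[:,1],cv2.INTER_LINEAR).mean()
    r.append(((f(-2)+f(2))/2-f(0),hx))
print([np.round(x,2).tolist() for x in sorted(r)[::-1][:4]])
E
```

```text
x y z Fx Fy Fz open grip [-35.77  -0.95  53.16  -0.33  -0.1    5.28  30.9    3.2 ] sem [0.   0.   0.   0.12 0.12 0.11 0.04 0.  ] 18.5833
L [(49.7, np.float64(0.076), np.float64(10.47)), (49.6, np.float64(0.074), np.float64(10.72)), (48.6, np.float64(0.072), np.float64(10.97)), (48.0, np.float64(0.078), np.float64(10.22))]
R [(67.0, np.float64(0.062), np.float64(12.23)), (66.9, np.float64(0.06), np.float64(12.48)), (66.8, np.float64(0.064), np.float64(11.98)), (66.3, np.float64(0.058), np.float64(12.73))]
[[57.79, -143.0], [56.56, -143.25], [55.88, -142.75], [53.45, -143.5]]
```

```bash
python3 -c "
from plant import *
print(job_done())"
```

```text
the job is handed in; nothing more can be done
None
```

I handed the job in at about 18.6 s with the squeeze still held. By my measurements the disc gap is about 22 mm, matching the wide plate in the working nest, and the discs stand within about 1.5 mm of the cross line. The discs stayed well apart and the bottle, beaker and tube rack were not touched. The verdict was not shown.

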